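Prise open the spice carousel and hold the red-capped jar to the front

TASK

Prise up the tight lid of the spice drum with the blade of the table knife, put in the slot at the lid's front edge (keep the gripper itself off the lid until the knife has lifted it), swing the lid back until it stands fully open, and lay the knife down flat on the worktop. Then turn the carousel inside, which has a bar knob in the middle, until the jar with the red cap stands squarely at the front of the drum, opposite the lid's hinge, and finish with the gripper still holding the carousel firmly and motionless there, so that I can take the jar out. Leave the other things on the worktop standing where they are.

Things in the scene. Friction and masses are not known exactly. Their poses are not given: they have to be found in the camera images.
- drum: the spice drum, fixed: clear plastic wall, 84 mm outer and 80 mm inner radius, open rim 74 mm above the worktop, white foot of 88 mm radius. Origin: centre of the underside. z up; -x points to the drum's front (a white lip 44 mm wide is moulded on the foot there), +x to the hinge bracket at the back. With the lid shut it is 121 mm high
- lid: round lid, 86 mm radius, wooden top (its underside 37 mm above the hinge line), white skirt standing on the drum's rim; no handle. Origin on the hinge line, 94 mm behind the drum's axis, 74.5 mm up. Shut, its axes are parallel to the drum's; it opens up and backwards about its +y axis, 0 to 1.75 rad (stop). Stiff hinge (0.24 N m friction): it stays where left; about 2.5 N up at the front lifts it
- lid_slot (a point): middle of the upper edge of the prising slot, at the outer face of the lid's skirt, at the front; moves with the lid. The slot is 64 mm wide and 10 mm high, between the drum's rim (74 mm up) and this edge (84 mm when shut); the skirt is 4.5 mm thick; behind it, at the slot's height, all is free for 45 mm inwards (the jar caps end just below it)
- knife: loose table knife, 190 mm long, 0.09 kg, lying flat. Origin at the underside of the handle's front end, near the centre of mass, 115 mm behind the tip. x to the tip, z up. Dark wooden handle 20 mm wide, 14 thick, x = -75 to 10 mm; steel collar 18 mm wide to x = 22; steel blade 18 mm wide, 2.5 thick, rounded end, x = 20 to 115, its mid-plane 7 mm above the underside
- knife_tip (a point): end of the knife's blade, mid-thickness
- carousel: turntable in the drum, turning freely, without stops, about the drum's axis; low friction. Origin on the axis, 8 mm up; z up. It carries five round amber jars (38 mm wide, cap tops 72 mm up), fixed 52 mm from the axis, 72 degrees apart; the red-capped one lies on its -x axis, the other caps are black. At the front when its axes are parallel to the drum's
- red_jar (a point): centre of the top of the red cap
- knob (a point): point on the carousel's axis, 94 mm above the worktop, at the height to grip the knob: a wooden bar 56 mm long (along the carousel's x axis), 16 mm thick (along its y axis), from 74 to 104 mm above the worktop
- front_spot (a point): the place at the front of the drum, 52 mm before its axis and 72 mm above the worktop, where the top of the red cap has to come; fixed to the drum
- green_bottle: bystander: green bottle with a white cap, 152 mm high; origin under its centre
- dark_bottle: bystander: dark bottle with a red cap, 152 mm high; origin under its centre
- redtop_bottle: bystander: small white bottle with a big red cap, 106 mm high; origin under its centre
- orange_mug: bystander: orange mug, 101 mm high; origin under its centre
- cream_pot: bystander: round pot with a tan lid, 91 mm wide, 53 mm high; origin under its centre
- gel_bottle: bystander: slim clear green bottle, 206 mm high; origin under its centre
- sweet_pouch: bystander: yellow stand-up pouch, 165 mm high; origin under its centre
- candle_jar: bystander: candle in a glass, 76 mm wide, 90 mm high; origin under its centre

How it is judged:
On the way, in this order (a step that is already met when the one before it is completed fails the run):
1. the knife's blade, in the slot, prises the lid up by at least 15 degrees (angle between lid's own z axis and vertical above 0.26 rad and contact force between knife and lid above 0.3 N), for 0.1 s.
2. the lid stands open past upright (95 degrees or more) (angle between lid's own z axis and vertical above 1.658 rad), for 0.1 s.
At the end, for the whole second after the job is handed in: the lid stands open past upright (94 degrees or more), the red cap's centre is within 9 mm (about 10 degrees of turn) of the middle of the front, the carousel is still with the gripper's fingers still holding it (contact of more than 1 N), and the knife lies flat and at rest on the worktop, released (angle between lid's own z axis and vertical above 1.64 rad and horizontal distance between red_jar and front_spot below 0.009 m and angular speed of carousel below 0.05 rad/s and contact force between the fingers and carousel above 1 N and height (world z) of knife between -0.02 and 0.02 m and height (world z) of knife_tip below 0.03 m and linear speed of knife below 0.02 m/s and contact force between each of the arm, the fingers and knife below 0.1 N); the arm keeps its last pose, push and grip.
It fails at once if the gripper touches the lid (more than 1.5 N) before it has been prised up 15 degrees (contact force between any of the fingers, the arm and lid above 1.5 N and angle between lid's own z axis and vertical below 0.26 rad).
It fails at once if a bystander is pushed more than 30 mm or knocked over (distance of any of green_bottle, dark_bottle, redtop_bottle, orange_mug, cream_pot, gel_bottle, sweet_pouch, candle_jar from where it was at the start of the episode above 0.03 m or angle between any of green_bottle, dark_bottle, redtop_bottle, orange_mug, cream_pot, gel_bottle, sweet_pouch, candle_jar's own z axis and vertical above 0.5 rad).
It also fails if it takes over 64 s, if anything falls off the work surface, if the arm or the gripper's body presses on something with over 40 N, if the wrist force passes 120 N, or if a joint passes its speed limit or range.

ROBOT

A 6-joint arm with a two-finger parallel gripper is mounted at the origin on the work surface; the furniture and walls round the work are solid. World frame = base frame: x ahead of the robot, y to its left, z up, the work surface at z = 0. Lengths are in m, angles in rad, forces in N, time in s.
With the tool pointing down it reaches from about 0.275 to 0.825 m from the base axis. Payload 5.2 kg.
Tool frame: the origin (TCP) lies at the centre of the arm's flange, where the gripper is bolted on; the fingertips stand 186 mm ahead of it and the grasp point (between the pads) lies 167 mm ahead of it; x points along the fingers, y is the direction in which the jaws open and shut, and the axes are right-handed (so a half turn about x gives the same grasp; the last joint's range is limited). The gripper opens to 93 mm and grips with 3 to 60 N. Pads are 15 mm wide; open, the fingers measure 128 mm over their backs; the gripper's body (75 mm by 188 mm) begins 65 mm behind the grasp point.
Start: joints at [-1.389, 0.259, 1.535, -0, 1.348, -0.203], TCP at [0.206, -0.51, 0.405] pointing down, gripper open.
Joint ranges: [-3.14, 3.14], [-0.91, 2.08], [0.19, 2.58], [-1.22, 4.36], [0.22, 2.71], [-3.12, 3.12]. Speed limits (rad/s): [2.57, 2.57, 3.14, 3.14, 3.14, 3.14].

INTERFACE

Orientations are given as [roll, pitch, yaw] about the fixed x, y, z axes, in that order (R = Rz(yaw) Ry(pitch) Rx(roll)).
In Python, from workcell import arm gives the robot as it stands.
- The arm moves only by the tool play_rows, never from a script. Its argument "rows" is one flat list of numbers, 7 for each row, row after row: the shift along the tool's x, y, z each as a share of 50 cm, from -1 to 1, then the turn, a rotation vector about the tool's x, y, z each as a share of 2 pi rad, from -1 to 1, then the gripper's target within -1 to 1 (shut at 1, half-way at 0, fully open at -1). A call has exactly 5 rows; each row shifts and turns the commanded pose from where the row before left it, along the tool's axes as they then stand; what a row does not reach is not made up. A row lasts 1/8 s, in which the tool goes at most 62.5 mm and 10.7 degrees, less where a joint would pass 70% of its speed; a pose out of reach is approached as far as the arm can. A call with a number of a shift or a turn outside -1 to 1 is refused whole. A call with a gripper value outside its range is refused whole. The fingers move at their own pace and stop on an object; "newtons" is the grip in N (left out, the last holds). Time passes only in rows, so rows that do not move let the fingers close, or fill a call up. It gives the time, the measured TCP pose, the force and the opening at its end, in the units of the state.
- arm.state(): the state, without advancing time (a new reading comes with each control period).
- arm.get_image(name): name is "scene" or "top" or "wrist"; returns the picture (480x640x3 uint8, blue, green, red); there is no depth.
- arm.camera_params(name): a dict with "intrinsics" (3x3 intrinsics, pixels), "k1" (the pictures are not rectified: a ray, as slopes to the right and down, at radius r is drawn at 1 + k1 r^2 times it, then the intrinsics apply), "xyz" and "attitude" of the camera in the world. Camera axes: x right, y up, looking along -z (the intrinsics and any distortion apply to the point x, -y, -z); pixel columns grow to the right and rows downward; lengths in m; the calibration is good to about 2 mm. A picture is of the moment at which its call begins: read the wrist's pose just before it. camera_params takes no time and is no camera call; for the wrist camera it gives the pose at the moment of the call.
- arm.finish_job(): hands the job in, once; it reports no verdict.
The state is a dict: "t": time; "qpos": joint angles; "joint_vel": joint speeds; "effort": joint torques, N m; "eef_pos": TCP position; "tool_rot": TCP orientation; "contact_force": force on the tool from outside, world axes, zero at the start; "ft_torque": the same for the moment, N m; "gripper_width": finger opening in m.
Only numpy, scipy, OpenCV 4.12 (cv2) and the standard library are available. Lean on these libraries where they do the work, as an engineer would, in place of code of your own. Each camera call takes 0.05 s, during which the arm holds its last target. There are 200 camera calls.

## Working session

There is one attempt and no reset: what is moved stays moved. The work goes in short steps, Python scripts to look and compute and a tool call to move; the robot and the scene stay as the last step left them, time stands still between calls to the robot, and variables do not carry over. Pictures are saved under pics/ and viewed, about 8 in all and at most 12, crops included, and the job is handed in when it is done.

Besides the shell and the picture viewer there is one more tool, called after "Emit:" as name(argument=value, ...) on one line, values as JSON. play_rows: Moves the arm, as the interface text tells. Its arguments: {"type":"object","properties":{"rows":{"type":"array"},"newtons":{"type":"number"}},"required":["rows"]}

```bash
ls; mkdir -p pics
python3 - <<'E'
from workcell import arm
import cv2, numpy as np
print(arm.state())
for n in ("scene","top","wrist"):
    p=arm.camera_params(n); print(n,p)
    cv2.imwrite(f"pics/{n}0.png",arm.get_image(n))
E
```

```text
pics
{'t': 0.0, 'qpos': array([-1.38879174e+00,  2.59333244e-01,  1.53607765e+00,  2.37687428e-05,
        1.34798760e+00, -2.02797148e-01]), 'joint_vel': array([-0.00081697,  0.00026844,  0.0012366 , -0.00133684,  0.00075919,
       -0.00171694]), 'effort': array([ 2.72090067e-03, -4.37295556e+01, -2.84003055e+01,  7.19251600e-02,
        4.12224093e-02, -1.56845176e-04]), 'eef_pos': array([ 0.20644438, -0.50955577,  0.40392483]), 'tool_rot': array([-1.78642427,  1.56899033,  1.73996484]), 'contact_force': array([ 0.4373371 , -0.17072118, -0.27619162]), 'ft_torque': array([-0.00495525,  0.06243993, -0.02076079]), 'gripper_width': 0.09326988441542433}
scene {'intrinsics': array([[480.2846872 ,   0.        , 329.9333951 ],
       [  0.        , 480.2846872 , 240.95719506],
       [  0.        ,   0.        ,   1.        ]]), 'k1': -0.07052019084066515, 'xyz': array([0.01357611, 0.99018379, 0.55272644]), 'attitude': array([ 1.13947476, -0.02130249, -2.65299407])}
top {'intrinsics': array([[437.19686499,   0.        , 323.45762267],
       [  0.        , 437.19686499, 234.92780046],
       [  0.        ,   0.        ,   1.        ]]), 'k1': -0.10204251897116809, 'xyz': array([0.37761532, 0.10477855, 1.234333  ]), 'attitude': array([ 0.10997111, -0.00299735, -1.58137795])}
wrist {'intrinsics': array([[340.7166    ,   0.        , 322.40232554],
       [  0.        , 340.7166    , 241.38672912],
       [  0.        ,   0.        ,   1.        ]]), 'k1': -0.009934493658466579, 'xyz': array([ 0.27800905, -0.48135175,  0.38410875]), 'attitude': array([-0.28081633,  0.00147041, -1.18640234])}
```

View pics/top0.png

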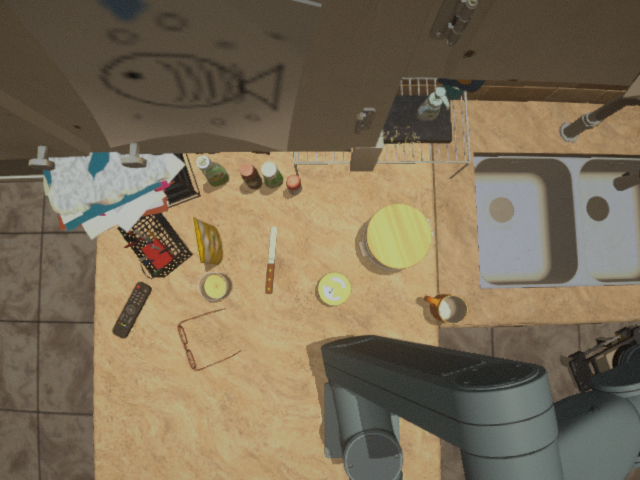

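View pics/scene0.png

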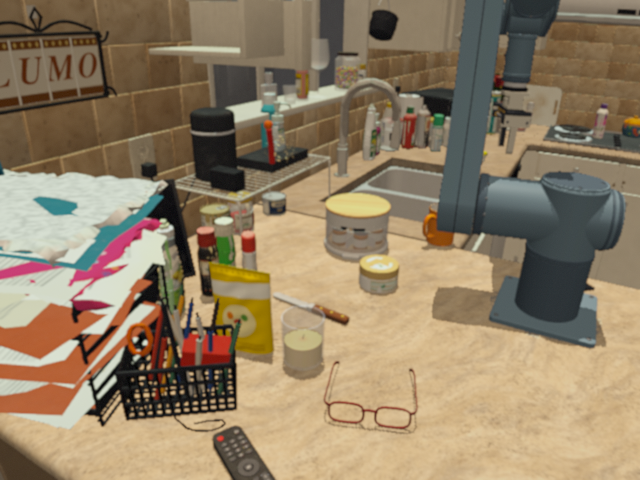

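The top view shows the drum lid at about (398,237), its lip on the left at about (363,247), and the knife from the tip at (274,228) to the handle end at (269,292). Next I'll measure them.

```bash
cat > h.py <<'E'
import numpy as np, cv2
from scipy.spatial.transform import Rotation as Ro
from workcell import arm
def rot(a): return Ro.from_euler('xyz',a)
def ray(p,uv):
    K=p['intrinsics']; d=((np.array(uv,float)-K[:2,2])/[K[0,0],K[1,1]])
    s=d.copy()
    for _ in range(20): s=d/(1+p['k1']*(s@s))
    return rot(p['attitude']).apply([s[0],-s[1],-1.])
def at_z(p,uv,z):
    r=ray(p,uv); return p['xyz']+r*(z-p['xyz'][2])/r[2]
def proj(p,X):
    c=rot(p['attitude']).inv().apply(np.atleast_2d(X)-p['xyz']); s=np.c_[c[:,0],-c[:,1]]/-c[:,2:]
    s=s*(1+p['k1']*(s**2).sum(1,keepdims=True)); K=p['intrinsics']
    return s*[K[0,0],K[1,1]]+K[:2,2]
E
python3 - <<'E'
from h import *
p=arm.camera_params('top'); im=cv2.imread('pics/top0.png')
for n,uv,z in [('lid',(398,237),.121),('lip',(363,247),.005),('tip',(274,228),.007),('hend',(269,292),.014),('collar',(271,262),.014),
 ('pot',(334,289),.053),('mug',(447,309),.1),('candle',(215,287),.09),('pouch',(208,242),.08),('redtop',(293,184),.106),('green',(272,174),.152),('dark',(250,177),.152)]:
    print(n,at_z(p,uv,z).round(4))
a=cv2.resize(im[190:310,340:460],None,fx=5,fy=5,interpolation=cv2.INTER_CUBIC)
b=cv2.resize(im[210:310,250:290],(240,600),interpolation=cv2.INTER_CUBIC)
a=cv2.resize(a,(560,600)) 
cv2.imwrite('pics/c1.png',np.hstack([a,b]))
E
```

```text
lid [ 0.4932 -0.0913  0.121 ]
lip [ 0.4779 -0.0116  0.005 ]
tip [0.5343 0.2395 0.007 ]
hend [0.3545 0.2526 0.014 ]
collar [0.4377 0.247  0.014 ]
pot [0.3616 0.0731 0.053 ]
mug [ 0.3063 -0.2183  0.1   ]
candle [0.3697 0.3853 0.09  ]
pouch [0.4892 0.4083 0.08  ]
redtop [0.638  0.1789 0.106 ]
green [0.654  0.2292 0.152 ]
dark [0.6469 0.2852 0.152 ]
```

View pics/c1.png

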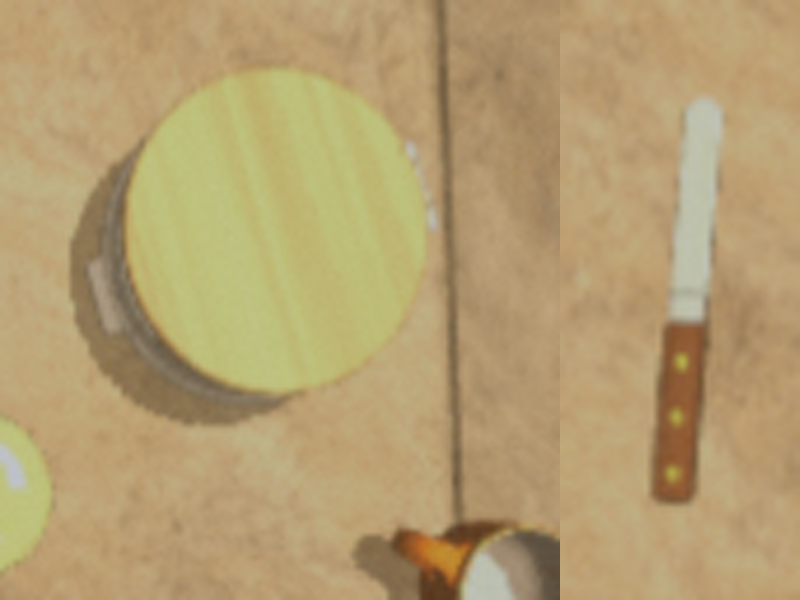

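The crop shows the lip at about (362.5,249), the hinge at about (430,227), the lid circle centred near (399.5,236), the knife tip at (274,225.8) and the handle end at (269,293.8).

```bash
cat >> h.py <<'E'
def plan(pos,R,n=5,start=None,grip=-1):
    "rows from pose start (or measured) to pos,R in n rows; limits checked"
    s=arm.state(); p0,R0=(s['eef_pos'],rot(s['tool_rot'])) if start is None else start
    dv=(R0.inv()*R).as_rotvec(); P=p0;Rc=R0; out=[]
    for i in range(1,n+1):
        Pn=p0+(pos-p0)*i/n; Rn=R0*Ro.from_rotvec(dv*i/n)
        t=Rc.inv().apply(Pn-P)/.5; w=(Rc.inv()*Rn).as_rotvec()/(2*np.pi)
        out+=[*t.round(4),*w.round(4),grip]; P,Rc=Pn,Rn
    print('mm/row',np.linalg.norm(pos-p0)/n*1e3,'deg/row',np.degrees(np.linalg.norm(dv))/n)
    print([float(x)+0. for x in out])
def down(yaw):  # tool x down, tool y (jaws) at heading yaw
    y=np.array([np.cos(yaw),np.sin(yaw),0]); x=np.array([0,0,-1.])
    return Ro.from_matrix(np.c_[x,y,np.cross(x,y)])
E
python3 - <<'E'
from h import *
p=arm.camera_params('top'); im=cv2.imread('pics/top0.png')
# lid circle fit
hsv=cv2.cvtColor(im,cv2.COLOR_BGR2HSV); roi=hsv[190:290,350:450]
print(roi[47,48], hsv[200,350])
m=((roi[...,0]>22)&(roi[...,1]>75)).astype(np.uint8)
n,l,st,c=cv2.connectedComponentsWithStats(m); k=l[47,48]
cs=max(cv2.findContours((l==k).astype(np.uint8),0,1)[0],key=len)[:,0]+[350,190]
el=cv2.fitEllipse(cs.astype(np.float32)); print(el)
C=at_z(p,el[0],.121); print('drum C',C, [np.linalg.norm(at_z(p,q,.121)-C)for q in cs[::25]])
for n,uv,z in [('lip',(362.5,249),.006),('hinge',(430.2,227),.0745)]:
    v=at_z(p,uv,z)-C; print(n,at_z(p,uv,z),np.hypot(*v[:2]),np.degrees(np.arctan2(v[1],v[0])))
tip=at_z(p,(274,225.8),.0082);e=at_z(p,(269,293.8),.012);f=at_z(p,(271.1,263.3),.013)
print(tip,e,f,np.linalg.norm(tip-e),np.linalg.norm(f-e)); v=tip-e; print('knife head',np.degrees(np.arctan2(v[1],v[0])))
s=arm.state();print(rot(s['tool_rot']).as_matrix().round(3))
# scene view cross-check
ps=arm.camera_params('scene'); print('scene proj', proj(ps,[tip,e,f,[C[0],C[1],.121]]).round(1))
E
```

```text
[ 31  92 193] [ 19  95 190]
((399.032470703125, 235.56744384765625), (62.95539093017578, 64.4111099243164), 151.6358184814453)
drum C [ 0.49685822 -0.09412207  0.121     ] [np.float64(0.084965308323414), np.float64(0.08366232539512719), np.float64(0.08140517736194572), np.float64(0.08195076558059619), np.float64(0.08029377749612383), np.float64(0.08177917041468008), np.float64(0.08289670203734621), np.float64(0.08366876620539314)]
lip [ 0.47214678 -0.01000943  0.006     ] 0.08766751079468514 106.37225541998957
hinge [ 0.52416877 -0.18773124  0.0745    ] 0.09751175107629015 -73.73535748982405
[0.54038634 0.23940291 0.0082    ] [0.34943259 0.25281836 0.012     ] [0.4341524  0.24685826 0.013     ] 0.1914621322942642 0.08493507845462248
knife head -4.018708552555216
[[-0.     0.375 -0.927]
 [ 0.001 -0.927 -0.375]
 [-1.    -0.001 -0.   ]]
scene proj [[273.3 291.9]
 [348.9 317.7]
 [313.7 304.6]
 [357.8 202.2]]
```

Run:
```python
from h import *
G=np.array([.4272,.2474,.36]); plan(G,down(np.radians(86)),15)
```

```text
mm/row 52.65232173058383 deg/row 10.263448946489033
[0.006, -0.0825, -0.0652, -0.0285, 0.0, 0.0, -1.0, 0.006, -0.0696, -0.0788, -0.0285, 0.0, 0.0, -1.0, 0.006, -0.0544, -0.09, -0.0285, 0.0, 0.0, -1.0, 0.006, -0.0375, -0.0982, -0.0285, 0.0, 0.0, -1.0, 0.006, -0.0194, -0.1033, -0.0285, 0.0, 0.0, -1.0, 0.006, -0.0007, -0.1051, -0.0285, 0.0, 0.0, -1.0, 0.0059, 0.0181, -0.1036, -0.0285, 0.0, 0.0, -1.0, 0.0059, 0.0362, -0.0987, -0.0285, 0.0, 0.0, -1.0, 0.0059, 0.0532, -0.0907, -0.0285, 0.0, 0.0, -1.0, 0.0059, 0.0685, -0.0797, -0.0285, 0.0, 0.0, -1.0, 0.0059, 0.0816, -0.0662, -0.0285, 0.0, 0.0, -1.0, 0.0059, 0.0921, -0.0506, -0.0285, 0.0, 0.0, -1.0, 0.0059, 0.0997, -0.0334, -0.0285, 0.0, 0.0, -1.0, 0.0059, 0.104, -0.0151, -0.0285, 0.0, 0.0, -1.0, 0.0059, 0.1051, 0.0037, -0.0285, 0.0, 0.0, -1.0]
```

Emit:
play_rows(rows=[0.006, -0.082, -0.065, -0.0285, 0, 0, -1, 0.006, -0.07, -0.079, -0.0285, 0, 0, -1, 0.006, -0.054, -0.09, -0.0285, 0, 0, -1, 0.006, -0.037, -0.098, -0.0285, 0, 0, -1, 0.006, -0.019, -0.103, -0.0285, 0, 0, -1], newtons=60)

```text
t: 0.78
eef_pos: [0.2806, -0.2564, 0.3895]
tool_rot: [2.49, 1.571, 0.634]
contact_force: [0.2, -0.5, -0.8]
gripper_width: 0.0931
```

Emit:
play_rows(rows=[0.006, 0, -0.105, -0.0285, 0, 0, -1, 0.006, 0.018, -0.104, -0.0285, 0, 0, -1, 0.006, 0.036, -0.099, -0.0285, 0, 0, -1, 0.006, 0.053, -0.091, -0.0285, 0, 0, -1, 0.006, 0.068, -0.08, -0.0285, 0, 0, -1])

```text
t: 1.4
eef_pos: [0.3539, -0.0037, 0.3748]
tool_rot: [0.602, 1.57, -0.359]
contact_force: [0.9, -0.8, -1.5]
gripper_width: 0.0927
```

Emit:
play_rows(rows=[0.006, 0.082, -0.066, -0.0285, 0, 0, -1, 0.006, 0.092, -0.051, -0.0285, 0, 0, -1, 0.006, 0.1, -0.033, -0.0285, 0, 0, -1, 0.006, 0.104, -0.015, -0.0285, 0, 0, -1, 0.006, 0.105, 0.004, -0.0285, 0, 0, -1])

```text
t: 2.02
eef_pos: [0.4283, 0.2487, 0.3595]
tool_rot: [-1.448, 1.571, -1.512]
contact_force: [1.3, -0.3, 0.3]
gripper_width: 0.0929
```

Run:
```python
from h import *
p=arm.camera_params('wrist'); im=arm.get_image('wrist'); cv2.imwrite('pics/w1.png',im)
print(arm.state()['eef_pos'],p['xyz'],p['attitude'])
print(proj(p,[[.5404,.2394,.0082],[.3494,.2528,.012],[.4342,.2469,.013]]).round(1))
```

```text
[0.42951124 0.25290056 0.35915645] [0.35207681 0.25297844 0.33957309] [-2.78577539e-01  9.42983478e-04  1.50607729e+00]
[[321.4 324.5]
 [322.4 141. ]
 [322.  230.6]]
```

View pics/w1.png

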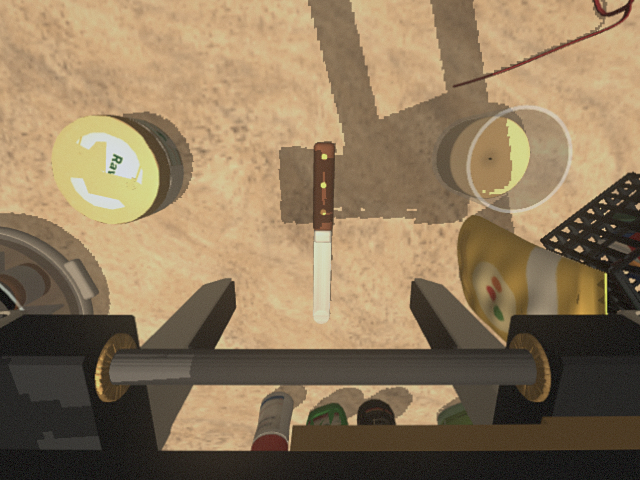

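The wrist view agrees with the measured knife to about 1 px: tip at (321,324), handle end at (323,142). I'll go down now.

Run:
```python
from h import *
plan(np.array([.4272,.2474,.189]),down(np.radians(86)),5)
```

```text
mm/row 34.05220413851731 deg/row 0.16460747347646004
[0.0681, -0.0025, -0.0009, 0.0004, 0.0, -0.0001, -1.0, 0.0681, -0.0025, -0.0009, 0.0004, 0.0, -0.0001, -1.0, 0.0681, -0.0024, -0.0008, 0.0004, 0.0, -0.0001, -1.0, 0.0681, -0.0024, -0.0008, 0.0004, 0.0, -0.0001, -1.0, 0.0681, -0.0023, -0.0008, 0.0004, 0.0, -0.0001, -1.0]
```

Emit:
play_rows(rows=[0.08, -0.0025, -0.001, 0.0004, 0, -0.0001, -0.5, 0.08, -0.0025, -0.001, 0.0004, 0, -0.0001, -0.5, 0.08, -0.0025, -0.001, 0.0004, 0, -0.0001, -0.5, 0.05, -0.0025, -0.001, 0.0004, 0, 0, -0.5, 0.03, -0.0025, -0.001, 0.0004, 0, 0, -0.5])

```text
t: 2.7
eef_pos: [0.4246, 0.2401, 0.1981]
tool_rot: [-2.296, 1.567, -2.38]
contact_force: [0.1, 0.5, -0.4]
gripper_width: 0.0701
```

Run:
```python
from h import *
s=arm.state();print(s['eef_pos'],s['contact_force'])
plan(np.array([.4272,.2474,.189]),down(np.radians(86)),1)
```

```text
[0.4245568  0.24012473 0.19812124] [ 0.1334955   0.45330099 -0.39308258]
mm/row 11.962988080514418 deg/row 0.8469013075903938
[0.0182, 0.015, 0.0041, -0.0023, -0.0004, 0.0005, -1.0]
```

Emit:
play_rows(rows=[0, 0.01, 0.004, 0, 0, 0, -0.5, 0, 0, 0, 0, 0, 0, -0.5, 0, 0, 0, 0, 0, 0, -0.5, 0, 0, 0, 0, 0, 0, -0.5, 0, 0, 0, 0, 0, 0, -0.5])

```text
t: 3.32
eef_pos: [0.4277, 0.2454, 0.2001]
tool_rot: [-1.18, 1.569, -1.264]
contact_force: [0.5, -0.0, 0.2]
gripper_width: 0.0697
```

Run:
```python
from h import *
s=arm.state();print(s['eef_pos'],s['contact_force'])
plan(np.array([.4272,.2474,.189]),down(np.radians(86)),1)
```

```text
[0.42766877 0.24540584 0.2001378 ] [ 0.48236752 -0.02060614  0.18253959]
mm/row 11.324619947852623 deg/row 0.7790419304102311
[0.0223, 0.0039, -0.0013, -0.0021, 0.0001, 0.0003, -1.0]
```

Emit:
play_rows(rows=[0.011, 0.004, -0.001, -0.002, 0, 0.0003, -0.5, 0.011, 0, 0, 0, 0, 0, -0.5, 0, 0, 0, 0, 0, 0, -0.5, 0, 0, 0, 0, 0, 0, 1, 0, 0, 0, 0, 0, 0, 1])

```text
t: 3.95
eef_pos: [0.4274, 0.2474, 0.1888]
tool_rot: [0.288, 1.571, 0.218]
contact_force: [0.6, -0.9, 0.3]
gripper_width: 0.0538
```

Emit:
play_rows(rows=[0, 0, 0, 0, 0, 0, 1, 0, 0, 0, 0, 0, 0, 1, 0, 0, 0, 0, 0, 0, 1, 0, 0, 0, 0, 0, 0, 1, 0, 0, 0, 0, 0, 0, 1])

```text
t: 4.58
eef_pos: [0.4273, 0.2475, 0.1888]
tool_rot: [0.646, 1.571, 0.575]
contact_force: [-0.2, 0.9, 1.2]
gripper_width: 0.0192
```

Emit:
play_rows(rows=[-0.02, 0, 0, 0, 0, 0, 1, -0.045, 0, 0, 0, 0, 0, 1, -0.045, 0, 0, 0, 0, 0, 1, -0.045, 0, 0, 0, 0, 0, 1, -0.03, 0, 0, 0, 0, 0, 1])

```text
t: 5.2
eef_pos: [0.4274, 0.2474, 0.2828]
tool_rot: [0.334, 1.569, 0.263]
contact_force: [-0.2, -0.1, -0.5]
gripper_width: 0.0196
```

Run:
```python
from h import *
s=arm.state();print(s['eef_pos'],s['contact_force'])
C=np.array([.497,-.094,0]);f=np.array([np.cos(np.radians(106.3)),np.sin(np.radians(106.3)),0])
plan(C+f*.223+[0,0,.28],down(np.radians(16.3)),8,grip=1)
```

```text
[0.42737914 0.24744277 0.28278282] [-0.22349743 -0.10592858 -0.52976881]
mm/row 15.953806523280013 deg/row 8.706468032021315
[0.0007, -0.0316, 0.004, 0.0242, 0.0, 0.0, 1.0, 0.0007, -0.0307, 0.0087, 0.0242, 0.0, 0.0, 1.0, 0.0007, -0.029, 0.0133, 0.0242, 0.0, 0.0, 1.0, 0.0007, -0.0267, 0.0175, 0.0242, 0.0, 0.0, 1.0, 0.0007, -0.0237, 0.0214, 0.0242, 0.0, 0.0, 1.0, 0.0007, -0.0202, 0.0247, 0.0242, 0.0, 0.0, 1.0, 0.0007, -0.0162, 0.0275, 0.0242, 0.0, 0.0, 1.0, 0.0007, -0.0119, 0.0296, 0.0242, 0.0, 0.0, 1.0]
```

Emit:
play_rows(rows=[0.001, -0.0316, 0.004, 0.0242, 0, 0, 1, 0.001, -0.0307, 0.0087, 0.0242, 0, 0, 1, 0.001, -0.029, 0.0133, 0.0242, 0, 0, 1, 0.001, -0.0267, 0.0175, 0.0242, 0, 0, 1, 0.001, -0.0237, 0.0214, 0.0242, 0, 0, 1])

```text
t: 5.82
eef_pos: [0.4315, 0.1672, 0.2789]
tool_rot: [-2.114, 1.57, -2.95]
contact_force: [0.1, -0.2, -0.8]
gripper_width: 0.0192
```

Emit:
play_rows(rows=[0.001, -0.0202, 0.0247, 0.0242, 0, 0, 1, 0, -0.0162, 0.0275, 0.0242, 0, 0, 1, 0, -0.0119, 0.0296, 0.0242, 0, 0, 1, 0, 0, 0, 0, 0, 0, 1, 0, 0, 0, 0, 0, 0, 1])

```text
t: 6.45
eef_pos: [0.4342, 0.1203, 0.2783]
tool_rot: [-3.046, 1.57, 1.953]
contact_force: [0.3, -0.5, -1.0]
gripper_width: 0.0194
```

Run:
```python
from h import *
p=arm.camera_params('wrist'); im=arm.get_image('wrist'); cv2.imwrite('pics/w2.png',im)
s=arm.state();print(s['eef_pos'],s['contact_force'])
C=np.array([.497,-.094,0]);f=np.array([np.cos(np.radians(106.3)),np.sin(np.radians(106.3)),0])
plan(C+f*.223+[0,0,.2608],down(np.radians(16.3)),3,grip=1)
t=arm.camera_params('top')
R=rot(s['tool_rot']);tip=s['eef_pos']+R.apply([0.1818,0,.112]);print('tip',tip,proj(t,tip),proj(p,tip))
cv2.imwrite('pics/s2.png',np.hstack([cv2.resize(arm.get_image('scene')[150:320,240:460],(440,340),interpolation=cv2.INTER_CUBIC),cv2.resize(arm.get_image('top')[170:290,320:450],(360,340))]))
print(proj(arm.camera_params('scene'),np.array([tip,C+f*.086+[0,0,.084]])))
```

```text
[0.43414208 0.12036962 0.2783036 ] [-0.32898402  0.81291826 -1.318457  ]
mm/row 5.836279130557377 deg/row 0.030367030319476435
[0.0117, 0.0001, 0.0003, 0.0001, 0.0, 0.0, 1.0, 0.0117, 0.0001, 0.0003, 0.0001, 0.0, 0.0, 1.0, 0.0117, 0.0001, 0.0003, 0.0001, 0.0, 0.0, 1.0]
tip [0.46572985 0.01296389 0.09647548] [[356.94768613 248.85193059]] [[322.55988025 463.54364156]]
[[350.37511802 226.99672558]
 [351.86483277 227.73034419]]
```

View pics/s2.png

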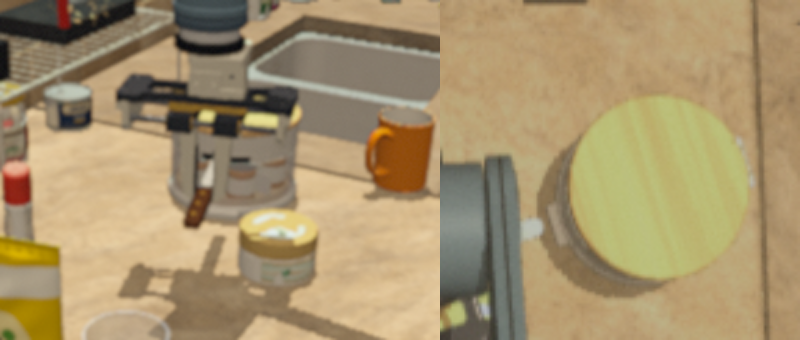

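The tip sits at top pixel (356,250) against a predicted (357,249), in line with the lip. I'll lower to slot height and insert.

Emit:
play_rows(rows=[0.0175, 0, 0, 0, 0, 0, 1, 0.0175, 0, 0, 0, 0, 0, 1, 0, 0, 0.015, 0, 0, 0, 1, 0, 0, 0.015, 0, 0, 0, 1, 0, 0, 0, 0, 0, 0, 1])

```text
t: 7.22
eef_pos: [0.4389, 0.1049, 0.2609]
tool_rot: [1.133, 1.57, -0.155]
contact_force: [-0.3, -0.2, -1.0]
gripper_width: 0.0194
```

Run:
```python
from h import *
s=arm.state();print(s['eef_pos'],s['contact_force'],s['ft_torque'])
C=np.array([.497,-.094,0]);f=np.array([np.cos(np.radians(106.3)),np.sin(np.radians(106.3)),0])
plan(C+f*.160+[0,0,.2608],down(np.radians(16.3)),5,grip=1)
```

```text
[0.43890491 0.10486347 0.26094688] [-0.27522116 -0.15134849 -0.96317083] [-0.02735235 -0.05464007 -0.02822874]
mm/row 9.435166419790349 deg/row 0.024455461288616344
[0.0001, 0.0, 0.0189, -0.0001, 0.0, 0.0, 1.0, 0.0001, 0.0, 0.0189, -0.0001, 0.0, 0.0, 1.0, 0.0001, 0.0, 0.0189, -0.0001, 0.0, 0.0, 1.0, 0.0001, 0.0, 0.0189, -0.0001, 0.0, 0.0, 1.0, 0.0001, 0.0, 0.0189, -0.0001, 0.0, 0.0, 1.0]
```

Emit:
play_rows(rows=[0, 0, 0.01, 0, 0, 0, 1, 0, 0, 0.01, 0, 0, 0, 1, 0, 0, 0.01, 0, 0, 0, 1, 0, 0, 0.01, 0, 0, 0, 1, 0, 0, 0.01, 0, 0, 0, 1])

```text
t: 7.85
eef_pos: [0.4455, 0.0812, 0.2607]
tool_rot: [-2.104, 1.571, 2.892]
contact_force: [-0.0, 0.4, -0.4]
gripper_width: 0.0193
```

Emit:
play_rows(rows=[0, 0, 0.01, 0, 0, 0, 1, 0, 0, 0.01, 0, 0, 0, 1, 0, 0, 0.01, 0, 0, 0, 1, 0, 0, 0.01, 0, 0, 0, 1, 0, 0, 0.006, 0, 0, 0, 1])

```text
t: 8.48
eef_pos: [0.452, 0.0592, 0.2607]
tool_rot: [-2.908, 1.571, 2.088]
contact_force: [-0.1, 0.5, -1.9]
gripper_width: 0.0193
```

Run:
```python
from h import *
s=arm.state();print(s['eef_pos'],s['contact_force'],s['ft_torque'])
C=np.array([.497,-.094,0]);f=np.array([np.cos(np.radians(106.3)),np.sin(np.radians(106.3)),0])
print('grasp dist',(s['eef_pos']-C)@f)
# follow arc: slot edge horizontal from hinge H(th)=.18cos-.0095sin, Z=.18sin+.0095cos; blade top must follow
z=.0;pz=.0095;ph=.18
for th in range(3,70,3):
    t=np.radians(th);h=.18*np.cos(t)-.0095*np.sin(t);Z=.18*np.sin(t)+.0095*np.cos(t)
    print(th,'dz mm',round((Z-.0095)*1e3,1),'dfwd',round((.18-h)*1e3,1))
```

```text
[0.45196333 0.05918771 0.26074235] [-0.05319697  0.47809212 -1.9374321 ] [-0.04598598 -0.06812724  0.05703982]
grasp dist 0.15967066314680556
3 dz mm 9.4 dfwd 0.7
6 dz mm 18.8 dfwd 2.0
9 dz mm 28.0 dfwd 3.7
12 dz mm 37.2 dfwd 5.9
15 dz mm 46.3 dfwd 8.6
18 dz mm 55.2 dfwd 11.7
21 dz mm 63.9 dfwd 15.4
24 dz mm 72.4 dfwd 19.4
27 dz mm 80.7 dfwd 23.9
30 dz mm 88.7 dfwd 28.9
33 dz mm 96.5 dfwd 34.2
36 dz mm 104.0 dfwd 40.0
39 dz mm 111.2 dfwd 46.1
42 dz mm 118.0 dfwd 52.6
45 dz mm 124.5 dfwd 59.4
48 dz mm 130.6 dfwd 66.6
51 dz mm 136.4 dfwd 74.1
54 dz mm 141.7 dfwd 81.9
57 dz mm 146.6 dfwd 89.9
60 dz mm 151.1 dfwd 98.2
63 dz mm 155.2 dfwd 106.7
66 dz mm 158.8 dfwd 115.5
69 dz mm 161.9 dfwd 124.4
```

Emit:
play_rows(rows=[-0.01, 0, 0, 0, 0, 0, 1, -0.01, 0, 0, 0, 0, 0, 1, -0.01, 0, 0, 0, 0, 0, 1, -0.01, 0, 0.001, 0, 0, 0, 1, -0.01, 0, 0.001, 0, 0, 0, 1])

```text
t: 9.1
eef_pos: [0.4521, 0.0586, 0.2861]
tool_rot: [-1.303, 1.571, -2.59]
contact_force: [-0.1, -0.2, -4.2]
gripper_width: 0.0195
```

Run:
```python
from h import *
s=arm.state();print(s['eef_pos'],s['contact_force'],s['ft_torque'])
im=np.hstack([cv2.resize(arm.get_image('scene')[150:270,280:440],(640,480),interpolation=cv2.INTER_CUBIC)]);cv2.imwrite('pics/s3.png',im)
```

```text
[0.45209539 0.05855723 0.28609115] [-0.10147071 -0.22136448 -4.22470717] [-0.11021394 -0.01268594 -0.06324806]
```

View pics/s3.png

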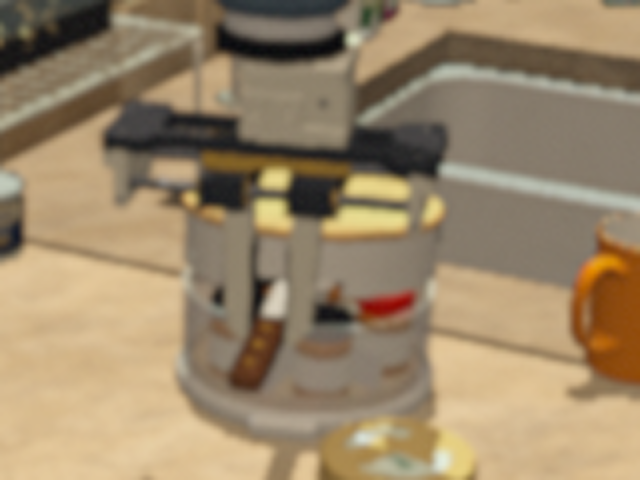

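The lid is rising on the blade: the gap shows at about (340,310), with the red cap visible at (388,305). I'll keep lifting along the arc.

Emit:
play_rows(rows=[-0.016, 0, 0.002, 0, 0, 0, 1, -0.016, 0, 0.003, 0, 0, 0, 1, -0.016, 0, 0.004, 0, 0, 0, 1, -0.016, 0, 0.006, 0, 0, 0, 1, -0.016, 0, 0.007, 0, 0, 0, 1])

```text
t: 9.78
eef_pos: [0.4552, 0.048, 0.3264]
tool_rot: [2.837, 1.57, 1.55]
contact_force: [0.4, 0.9, -3.6]
gripper_width: 0.0196
```

Emit:
play_rows(rows=[-0.016, 0, 0.008, 0, 0, 0, 1, -0.016, 0, 0.009, 0, 0, 0, 1, -0.016, 0, 0.01, 0, 0, 0, 1, -0.016, 0, 0.011, 0, 0, 0, 1, 0, 0, 0, 0, 0, 0, 1])

```text
t: 10.4
eef_pos: [0.4609, 0.0291, 0.3585]
tool_rot: [0.757, 1.569, -0.531]
contact_force: [-0.2, 0.7, -1.8]
gripper_width: 0.0191
```

Run:
```python
from h import *
s=arm.state();print(s['eef_pos'],s['contact_force'],s['ft_torque'])
C=np.array([.497,-.094,0]);f=np.array([np.cos(np.radians(106.3)),np.sin(np.radians(106.3)),0])
print('grasp dist',(s['eef_pos']-C)@f)
a=cv2.resize(arm.get_image('scene')[100:270,270:430],(500,531),interpolation=cv2.INTER_CUBIC);cv2.imwrite('pics/s4.png',a)
```

```text
[0.46094947 0.02909347 0.35852666] [-0.21655808  0.70078301 -1.77208647] [-0.04015081 -0.07512705  0.0373351 ]
grasp dist 0.12826394305177627
```

View pics/s4.png

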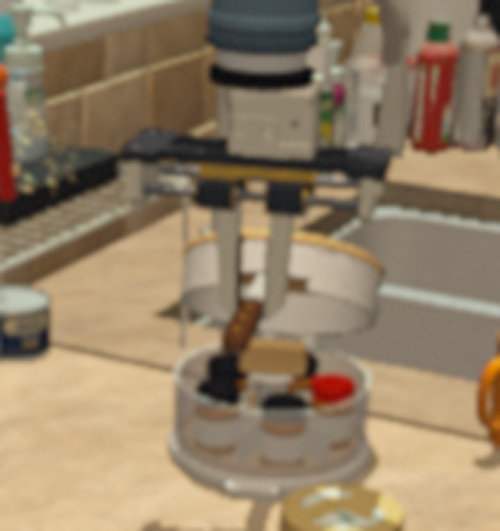

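The lid stands at about 30° with the blade under the slot edge, and the knob bar and red cap are visible. I'll continue to about 60°.

Emit:
play_rows(rows=[-0.014, 0, 0.011, 0, 0, 0, 1, -0.014, 0, 0.011, 0, 0, 0, 1, -0.013, 0, 0.012, 0, 0, 0, 1, -0.013, 0, 0.013, 0, 0, 0, 1, -0.012, 0, 0.013, 0, 0, 0, 1])

```text
t: 11.08
eef_pos: [0.469, 0.0004, 0.3911]
tool_rot: [-0.911, 1.571, -2.198]
contact_force: [-0.1, -0.3, -4.6]
gripper_width: 0.0193
```

Emit:
play_rows(rows=[-0.012, 0, 0.014, 0, 0, 0, 1, -0.011, 0, 0.015, 0, 0, 0, 1, -0.01, 0, 0.015, 0, 0, 0, 1, -0.01, 0, 0.016, 0, 0, 0, 1, -0.009, 0, 0.016, 0, 0, 0, 1])

```text
t: 11.7
eef_pos: [0.4797, -0.0361, 0.4168]
tool_rot: [-2.18, 1.57, 2.816]
contact_force: [0.6, -1.9, -7.5]
gripper_width: 0.0193
```

Run:
```python
from h import *
s=arm.state();print(s['eef_pos'],s['contact_force'],s['ft_torque'])
C=np.array([.497,-.094,0]);f=np.array([np.cos(np.radians(106.3)),np.sin(np.radians(106.3)),0])
print('grasp dist',(s['eef_pos']-C)@f)
a=cv2.resize(arm.get_image('scene')[60:270,270:430],(450,590),interpolation=cv2.INTER_CUBIC);b=cv2.resize(arm.get_image('top')[170:330,320:450],(350,430));
cv2.imwrite('pics/s5.png',np.hstack([a[:590],cv2.copyMakeBorder(b,0,160,0,0,0)]))
```

```text
[ 0.47965155 -0.03609227  0.41677173] [ 0.64742953 -1.91823135 -7.46325199] [ 0.20306912 -0.06299029  0.02202851]
grasp dist 0.06044928000077658
```

View pics/s5.png

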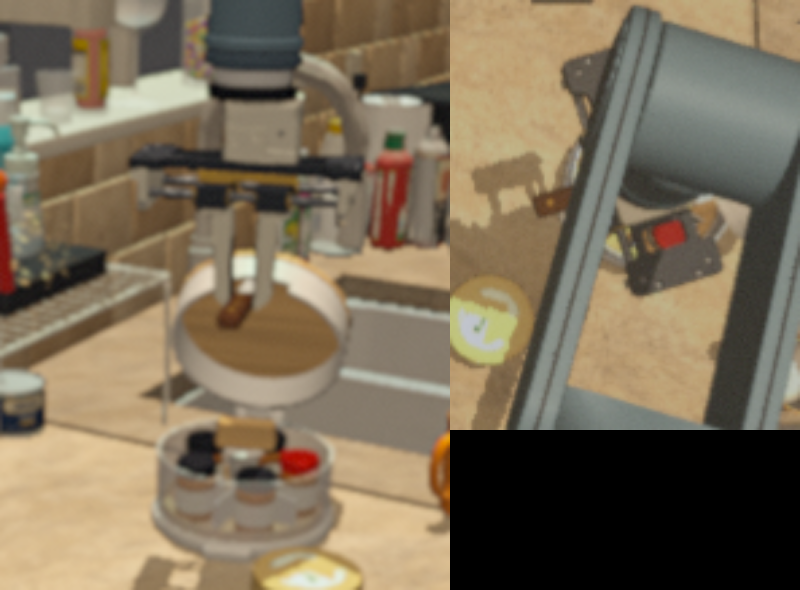

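The lid is at about 62°. I'll lower the blade slightly and push the lid's underside rearward with the tip.

Emit:
play_rows(rows=[0.013, 0, 0, 0, 0, 0, 1, 0.013, 0, 0.01, 0, 0, 0, 1, 0, 0, 0.03, 0, 0, 0, 1, 0, 0, 0.03, 0, 0, 0, 1, 0, 0, 0.03, 0, 0, 0, 1])

```text
t: 12.42
eef_pos: [0.494, -0.0848, 0.404]
tool_rot: [1.117, 1.57, -0.171]
contact_force: [-0.9, 1.1, -1.7]
gripper_width: 0.0194
```

Emit:
play_rows(rows=[0, 0, 0.03, 0, 0, 0, 1, 0, 0, 0.03, 0, 0, 0, 1, 0, 0, 0.02, 0, 0, 0, 1, 0, 0, 0.015, 0, 0, 0, 1, 0, 0, 0, 0, 0, 0, 1])

```text
t: 13.05
eef_pos: [0.5071, -0.1298, 0.4039]
tool_rot: [0.238, 1.57, -1.05]
contact_force: [-0.6, 0.0, -1.7]
gripper_width: 0.0193
```

Run:
```python
from h import *
s=arm.state();print(s['eef_pos'],s['contact_force'],s['ft_torque'])
C=np.array([.497,-.094,0]);f=np.array([np.cos(np.radians(106.3)),np.sin(np.radians(106.3)),0])
print('grasp dist',(s['eef_pos']-C)@f)
ps=arm.camera_params('scene')
im=arm.get_image('scene'); a=im[60:270,270:430].copy()
a=cv2.resize(a,(450,590),interpolation=cv2.INTER_CUBIC);
for th,col in ((90,(0,0,255)),(97,(0,255,0)),(100,(255,0,0))):
    t=np.radians(th);P=[]
    for k in np.linspace(0,2*np.pi,60):
        lx,ly,lz=-.094+.086*np.cos(k)*1,.086*np.sin(k),.0465  # lid coords: x toward back
        h=-lx
        P.append(C-f*.094+f*(h*np.cos(t)-lz*np.sin(t))+np.array([f[1],-f[0],0])*ly+[0,0,.0745+h*np.sin(t)+lz*np.cos(t)])
    q=(proj(ps,P)-[270,60])*[450/160,590/210]
    cv2.polylines(a,[q.astype(np.int32)],True,col,1)
cv2.imwrite('pics/s6.png',a)
```

```text
[ 0.50707596 -0.12980819  0.40386654] [-0.55256241  0.03085742 -1.70270972] [-0.06257212 -0.12455434  0.04254386]
grasp dist -0.0371968735767676
```

View pics/s6.png

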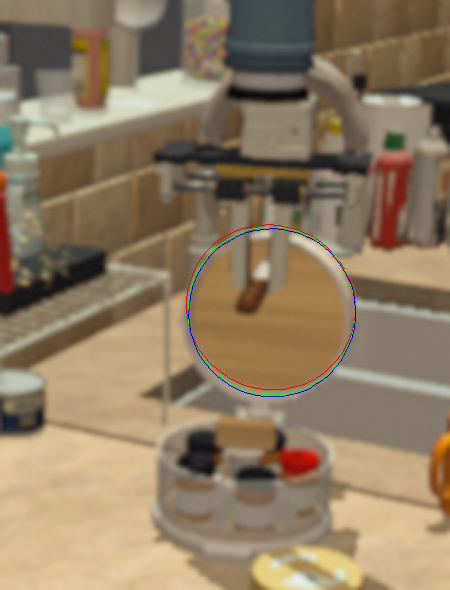

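Emit:
play_rows(rows=[0, 0, 0.004, 0, 0, 0, 1, 0, 0, 0.004, 0, 0, 0, 1, 0, 0, 0.004, 0, 0, 0, 1, 0, 0, 0.003, 0, 0, 0, 1, 0, 0, 0, 0, 0, 0, 1])

```text
t: 13.72
eef_pos: [0.509, -0.1364, 0.4037]
tool_rot: [-0.796, 1.571, -2.083]
contact_force: [-0.2, 1.6, -1.4]
gripper_width: 0.0192
```

Run:
```python
from h import *
s=arm.state();print(s['eef_pos'],s['contact_force'],s['ft_torque'])
C=np.array([.497,-.094,0]);f=np.array([np.cos(np.radians(106.3)),np.sin(np.radians(106.3)),0])
print('grasp dist',(s['eef_pos']-C)@f)
```

```text
[ 0.50899237 -0.13644395  0.40371284] [-0.18200024  1.60276938 -1.36636274] [ 0.17944774 -0.03144346 -0.00928479]
grasp dist -0.04410378318258129
```

Emit:
play_rows(rows=[0, 0, -0.03, 0, 0, 0, 1, 0, 0, -0.09, 0, 0, 0, 1, 0, 0, -0.11, 0, 0, 0, 1, 0, 0, -0.11, 0, 0, 0, 1, 0, 0, -0.11, 0, 0, 0, 1])

```text
t: 14.35
eef_pos: [0.4448, 0.0816, 0.4041]
tool_rot: [1.271, 1.57, -0.017]
contact_force: [0.5, 0.3, -0.5]
gripper_width: 0.0194
```

Run:
```python
from h import *
s=arm.state();print(s['eef_pos'],s['contact_force'],s['ft_torque'])
plan(np.array([.427,.2474,.24]),down(np.radians(86)),10,grip=1)
```

```text
[0.44477156 0.08163139 0.40407033] [ 0.48321784  0.31201127 -0.46790195] [-0.01468337 -0.06963511 -0.02561245]
mm/row 23.391052288178372 deg/row 6.976488773716802
[0.0328, 0.0058, -0.0328, -0.0194, 0.0, 0.0, 1.0, 0.0328, 0.0098, -0.0319, -0.0194, 0.0, 0.0, 1.0, 0.0328, 0.0136, -0.0305, -0.0194, 0.0, 0.0, 1.0, 0.0328, 0.0172, -0.0286, -0.0194, 0.0, 0.0, 1.0, 0.0328, 0.0205, -0.0263, -0.0194, 0.0, 0.0, 1.0, 0.0328, 0.0236, -0.0236, -0.0194, 0.0, 0.0, 1.0, 0.0328, 0.0263, -0.0205, -0.0194, 0.0, 0.0, 1.0, 0.0328, 0.0286, -0.0172, -0.0194, 0.0, 0.0, 1.0, 0.0328, 0.0304, -0.0136, -0.0194, 0.0, 0.0, 1.0, 0.0328, 0.0319, -0.0098, -0.0194, 0.0, 0.0, 1.0]
```

Emit:
play_rows(rows=[0.032, 0.006, -0.032, -0.0194, 0, 0, 1, 0.032, 0.01, -0.031, -0.0194, 0, 0, 1, 0.032, 0.013, -0.03, -0.0194, 0, 0, 1, 0.032, 0.017, -0.028, -0.0194, 0, 0, 1, 0.032, 0.02, -0.026, -0.0194, 0, 0, 1])

```text
t: 14.98
eef_pos: [0.4367, 0.1619, 0.3236]
tool_rot: [0.716, 1.57, 0.042]
contact_force: [-0.1, 0.1, -1.0]
gripper_width: 0.0193
```

Emit:
play_rows(rows=[0.032, 0.023, -0.022, -0.0194, 0, 0, 1, 0.032, 0.026, -0.018, -0.0194, 0, 0, 1, 0.032, 0.028, -0.016, -0.0194, 0, 0, 1, 0.03, 0.03, -0.013, -0.0194, 0, 0, 1, 0.03, 0.03, -0.01, -0.0194, 0, 0, 1])

```text
t: 15.6
eef_pos: [0.4296, 0.2416, 0.2456]
tool_rot: [0.321, 1.57, 0.257]
contact_force: [0.4, 0.4, -0.6]
gripper_width: 0.019
```

Emit:
play_rows(rows=[0, 0, 0, 0, 0, 0, 1, 0, 0, 0, 0, 0, 0, 1, 0, 0, 0, 0, 0, 0, 1, 0, 0, 0, 0, 0, 0, 1, 0, 0, 0, 0, 0, 0, 1])

```text
t: 16.23
eef_pos: [0.4303, 0.2403, 0.2461]
tool_rot: [0.264, 1.57, 0.195]
contact_force: [1.3, 1.3, -2.2]
gripper_width: 0.0189
```

Run:
```python
from h import *
s=arm.state();print(s['eef_pos'],s['contact_force'],s['ft_torque'])
plan(np.array([.427,.2474,.2]),down(np.radians(86)),5,grip=1)
R=rot(s['tool_rot']);K=s['eef_pos']+R.apply([[.1818,0,.112],[.1818,0,-.078],[.1788,0,.007]])
ps=arm.camera_params('scene');im=arm.get_image('scene');q=proj(ps,K);print(q)
o=q.mean(0).astype(int)-[70,50];a=cv2.resize(im[o[1]:o[1]+100,o[0]:o[0]+140],None,fx=5,fy=5,interpolation=cv2.INTER_CUBIC)
for u in (q-o)*5: cv2.circle(a,tuple(int(v) for v in u),4,(0,0,255),1)
cv2.imwrite('pics/s7.png',a)
```

```text
[0.43034523 0.24026787 0.24605721] [ 1.33095656  1.28961077 -2.17083953] [ 0.07773539 -0.15079128  0.02886594]
mm/row 9.345211649719243 deg/row 0.010636178373249355
[0.0184, 0.0028, -0.0015, 0.0, 0.0, 0.0, 1.0, 0.0184, 0.0028, -0.0015, 0.0, 0.0, 0.0, 1.0, 0.0184, 0.0028, -0.0015, 0.0, 0.0, 0.0, 1.0, 0.0184, 0.0028, -0.0015, 0.0, 0.0, 0.0, 1.0, 0.0184, 0.0028, -0.0015, 0.0, 0.0, 0.0, 1.0]
[[273.68289689 267.81200208]
 [350.0421282  293.31245795]
 [314.16112551 280.07412942]]
```

View pics/s7.png

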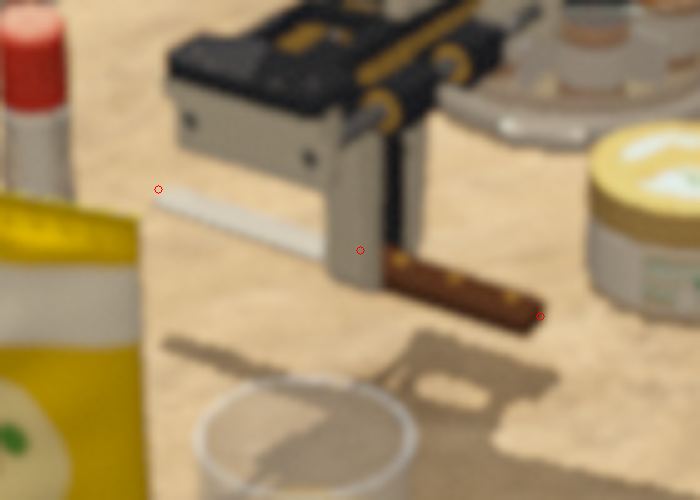

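The knife is still level to within about 2° in the grip: the tip is seen about 2 px below the prediction. I'll lay it down.

Emit:
play_rows(rows=[0.025, 0.003, -0.002, 0, 0, 0, 1, 0.025, 0.003, -0.001, 0, 0, 0, 1, 0.025, 0.003, -0.001, 0, 0, 0, 1, 0.019, 0.002, -0.001, 0, 0, 0, 1, 0.01, 0, 0, 0, 0, 0, 1])

```text
t: 16.9
eef_pos: [0.4278, 0.2463, 0.1928]
tool_rot: [-2.791, 1.57, -2.859]
contact_force: [0.4, -0.3, -0.8]
gripper_width: 0.0194
```

Emit:
play_rows(rows=[0.004, 0, 0, 0, 0, 0, 1, 0, 0, 0, 0, 0, 0, 1, 0, 0, 0, 0, 0, 0, 1, 0, 0, 0, 0, 0, 0, 1, 0, 0, 0, 0, 0, 0, 1])

```text
t: 17.52
eef_pos: [0.4281, 0.2462, 0.192]
tool_rot: [0.361, 1.57, 0.293]
contact_force: [1.1, 0.9, -0.4]
gripper_width: 0.0196
```

Emit:
play_rows(rows=[0.004, 0, 0, 0, 0, 0, 1, 0, 0, 0, 0, 0, 0, 1, 0, 0, 0, 0, 0, 0, 0.5, 0, 0, 0, 0, 0, 0, 0.3, 0, 0, 0, 0, 0, 0, 0])

```text
t: 18.15
eef_pos: [0.4281, 0.2462, 0.1898]
tool_rot: [0.372, 1.571, 0.304]
contact_force: [0.2, 0.2, -0.2]
gripper_width: 0.0385
```

Emit:
play_rows(rows=[0, 0, 0, 0, 0, 0, -0.2, 0, 0, 0, 0, 0, 0, -0.2, -0.04, 0, 0, 0, 0, 0, -0.2, -0.08, 0, 0, 0, 0, 0, -0.2, -0.08, 0, 0, 0, 0, 0, -0.2])

```text
t: 18.77
eef_pos: [0.4278, 0.2461, 0.2906]
tool_rot: [-2.781, 1.57, -2.849]
contact_force: [0.5, -0.3, 0.3]
gripper_width: 0.0562
```

```bash
cat > dr.py <<'E'
from h import *
C=np.array([.497,-.094,0]);f=np.array([np.cos(np.radians(106.3)),np.sin(np.radians(106.3)),0])
E
python3 - <<'E'
from dr import *
s=arm.state();print(s['eef_pos'],s['contact_force'],s['gripper_width'])
a=arm.get_image('top');cv2.imwrite('pics/t8.png',a); b=arm.get_image('scene');cv2.imwrite('pics/sc8.png',b)
h=cv2.cvtColor(b,cv2.COLOR_BGR2HSV); m=(((h[...,0]<6)|(h[...,0]>174))&(h[...,1]>180)&(h[...,2]>90)).astype(np.uint8)
m[:, :320]=0; m[:,400:]=0; m[:210]=0;m[260:]=0
n,l,st,c=cv2.connectedComponentsWithStats(m)
ps=arm.camera_params('scene')
for i in range(1,n):
    if st[i,4]>5:
        X=at_z(ps,c[i],.070);v=X-C; print(st[i],c[i],X.round(4),np.hypot(*v[:2]),'ang from front',np.degrees(np.arctan2(v[1],v[0]))-106.3)
h=cv2.cvtColor(a,cv2.COLOR_BGR2HSV); m=(((h[...,0]<6)|(h[...,0]>174))&(h[...,1]>150)&(h[...,2]>80)).astype(np.uint8)
m[:, :340]=0; m[:,460:]=0; m[:180]=0;m[300:]=0
n,l,st,c=cv2.connectedComponentsWithStats(m); p=arm.camera_params('top')
for i in range(1,n):
    if st[i,4]>8:
        X=at_z(p,c[i],.072);v=X-C; print('top',st[i],c[i],X.round(4),np.hypot(*v[:2]),'ang',np.degrees(np.arctan2(v[1],v[0]))-106.3)
E
```

```text
[0.4278352  0.24612538 0.29056327] [ 0.53948204 -0.30202702  0.26625771] 0.05623870238113412
[369 220  14   9  98] [375.57142857 223.62244898] [ 0.4448 -0.0983  0.07  ] 0.05234355315641135 ang from front -281.60804206669866
top [396 249  13  13 128] [402.0234375 255.4140625] [ 0.4487 -0.1094  0.072 ] 0.05069693599805985 ang -268.63049152623284
```

Run:
```python
from dr import *
def ov(img,p,o,sz,k,psi):
    a=cv2.resize(img[o[1]:o[1]+sz[1],o[0]:o[0]+sz[0]],None,fx=k,fy=k,interpolation=cv2.INTER_CUBIC)
    dr=lambda P,c:cv2.polylines(a,[((proj(p,np.array(P))-o)*k).astype(np.int32)],True,c,1)
    u=np.array([np.cos(psi),np.sin(psi),0]);w=np.array([-u[1],u[0],0])
    dr([C+u*x+w*y+[0,0,.104] for x,y in((.028,.008),(-.028,.008),(-.028,-.008),(.028,-.008))],(255,0,255))
    K=np.linspace(0,2*np.pi,40)
    dr([C+u*.052+np.array([np.cos(t)*.017,np.sin(t)*.017,.072]) for t in K],(255,255,0))
    g=np.array([f[1],-f[0],0])
    for th,c in((95,(0,0,255)),(99.5,(0,255,0))):
        t=np.radians(th)
        dr([C-f*.094+f*((.094+.086*np.cos(q))*np.cos(t))+g*.086*np.sin(q)+[0,0,.0745+(.094+.086*np.cos(q))*np.sin(t)] for q in K],c)
    dr([C-f*.094+f*(h*np.cos(t)-.0465*np.sin(t))+g*l+[0,0,.0745+h*np.sin(t)+.0465*np.cos(t)] for h,l in((.18,0),(.094,.086),(.008,0),(.094,-.086))],(0,255,0))
    return a
t=cv2.imread('pics/t8.png');s=cv2.imread('pics/sc8.png');psi=np.radians(197.7)
A=ov(t,arm.camera_params('top'),np.array([350,190]),(120,110),4,psi)
B=ov(s,arm.camera_params('scene'),np.array([310,120]),(100,150),3,psi)
H=max(A.shape[0],B.shape[0]);f_=lambda x:cv2.copyMakeBorder(x,0,H-x.shape[0],0,0,0)
cv2.imwrite('pics/o8.png',np.hstack([f_(A),f_(B)]))
```

```text
(no output)
```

View pics/o8.png

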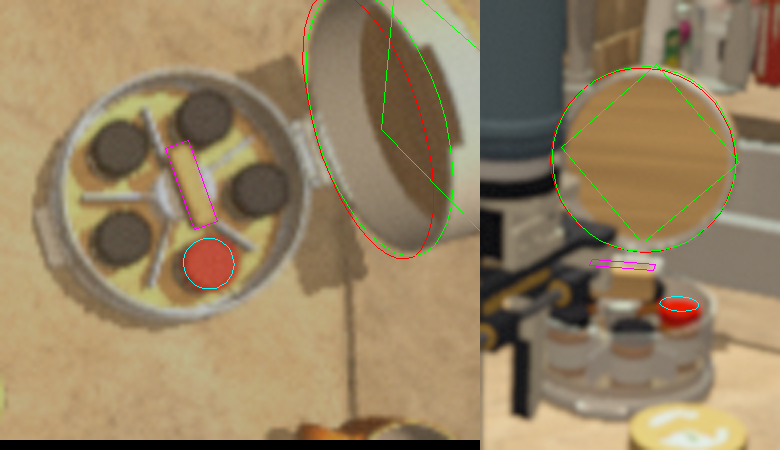

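The top overlay matches the knob bar and the red cap (209,264), and the lid outline fits 99.5°. I'll move over the knob.

Run:
```python
from dr import *
plan(C+[0,0,.36],down(np.radians(107.7)),10,grip=-.2)
```

```text
mm/row 35.36101330048301 deg/row 2.160520842347447
[-0.0133, -0.067, 0.0182, -0.006, 0.0001, 0.0, -0.2, -0.0133, -0.0677, 0.0157, -0.006, 0.0001, 0.0, -0.2, -0.0133, -0.0682, 0.0131, -0.006, 0.0001, 0.0, -0.2, -0.0133, -0.0687, 0.0105, -0.006, 0.0001, 0.0, -0.2, -0.0133, -0.069, 0.0079, -0.006, 0.0001, 0.0, -0.2, -0.0133, -0.0693, 0.0053, -0.006, 0.0001, 0.0, -0.2, -0.0133, -0.0694, 0.0026, -0.006, 0.0001, 0.0, -0.2, -0.0133, -0.0695, 0.0, -0.006, 0.0001, 0.0, -0.2, -0.0133, -0.0694, -0.0026, -0.006, 0.0001, 0.0, -0.2, -0.0132, -0.0693, -0.0052, -0.006, 0.0001, 0.0, -0.2]
```

Emit:
play_rows(rows=[-0.03, -0.067, 0.018, -0.006, 0, 0, -0.2, -0.03, -0.068, 0.016, -0.006, 0, 0, -0.2, -0.03, -0.068, 0.013, -0.006, 0, 0, -0.2, -0.02, -0.069, 0.01, -0.006, 0, 0, -0.2, -0.013, -0.069, 0.008, -0.006, 0, 0, -0.2])

```text
t: 19.5
eef_pos: [0.4618, 0.0746, 0.3509]
tool_rot: [2.84, 1.57, 2.961]
contact_force: [0.1, 0.2, -0.5]
gripper_width: 0.0559
```

Emit:
play_rows(rows=[-0.01, -0.069, 0.005, -0.006, 0, 0, -0.2, 0, -0.069, 0.003, -0.006, 0, 0, -0.2, 0, -0.069, 0, -0.006, 0, 0, -0.2, 0, -0.069, -0.003, -0.006, 0, 0, -0.2, 0, -0.069, -0.005, -0.006, 0, 0, -0.2])

```text
t: 20.12
eef_pos: [0.4953, -0.0948, 0.3552]
tool_rot: [2.342, 1.569, 2.652]
contact_force: [0.5, -0.3, 0.4]
gripper_width: 0.0557
```

Emit:
play_rows(rows=[0, 0, 0, 0, 0, 0, -0.2, 0, 0, 0, 0, 0, 0, -0.2, 0, 0, 0, 0, 0, 0, -0.2, 0, 0, 0, 0, 0, 0, -0.2, 0, 0, 0, 0, 0, 0, -0.2])

```text
t: 20.75
eef_pos: [0.4954, -0.0932, 0.3564]
tool_rot: [-0.555, 1.571, -0.246]
contact_force: [0.5, -0.8, -0.8]
gripper_width: 0.0558
```

Run:
```python
from dr import *
s=arm.state();print(s['eef_pos'],s['qpos'],s['contact_force'])
plan(C+[0,0,.263],down(np.radians(107.7)),5,grip=-.2)
p=arm.camera_params('wrist');cv2.imwrite('pics/w9.png',arm.get_image('wrist'))
print(proj(p,[C+[0,0,.104]]),proj(p,[[.4487,-.1094,.072]]))
# knife check in top image
t=arm.get_image('top');cv2.imwrite('pics/t9.png',t)
h=cv2.cvtColor(t,cv2.COLOR_BGR2HSV)[200:310,240:310]
m=((h[...,1]>130)&(h[...,2]<160)).astype(np.uint8);n,l,st,c=cv2.connectedComponentsWithStats(m)
print([(st[i],c[i]+[240,200]) for i in range(1,n) if st[i,4]>40])
```

```text
[ 0.49538293 -0.09318255  0.3563725 ] [-4.07562734e-01  2.15781852e-01  1.71555193e+00  3.80314591e-05
  1.21004117e+00 -2.28798602e+00] [ 0.46059686 -0.793667   -0.76045013]
mm/row 18.678016116237877 deg/row 0.008303920426744715
[0.0373, -0.0005, 0.0005, 0.0, 0.0, 0.0, -0.2, 0.0373, -0.0005, 0.0005, 0.0, 0.0, 0.0, -0.2, 0.0373, -0.0005, 0.0005, 0.0, 0.0, 0.0, -0.2, 0.0373, -0.0005, 0.0005, 0.0, 0.0, 0.0, -0.2, 0.0373, -0.0005, 0.0005, 0.0, 0.0, 0.0, -0.2]
[[321.76612722 256.63207379]] [[321.85818505 180.7556333 ]]
[(array([ 27,  64,   8,  29, 176], dtype=int32), array([270.54545455, 277.72159091]))]
```

Run:
```python
from dr import *
p=arm.camera_params('wrist');w=cv2.imread('pics/w9.png');h=cv2.cvtColor(w,cv2.COLOR_BGR2HSV)
m=(((h[...,0]<6)|(h[...,0]>174))&(h[...,1]>150)&(h[...,2]>80)).astype(np.uint8)
n,l,st,c=cv2.connectedComponentsWithStats(m)
for i in range(1,n):
    if st[i,4]>300:
        X=at_z(p,c[i],.072);v=X-C;print(st[i],c[i],X,np.hypot(*v[:2]),np.degrees(np.arctan2(v[1],v[0])))
cv2.imwrite('pics/w9c.png',w)
```

```text
[ 294  153   49   50 1868] [318.32922912 177.39239829] [ 0.44711687 -0.11298837  0.072     ] 0.053374949227609304 -159.16031421718472
```

View pics/w9c.png

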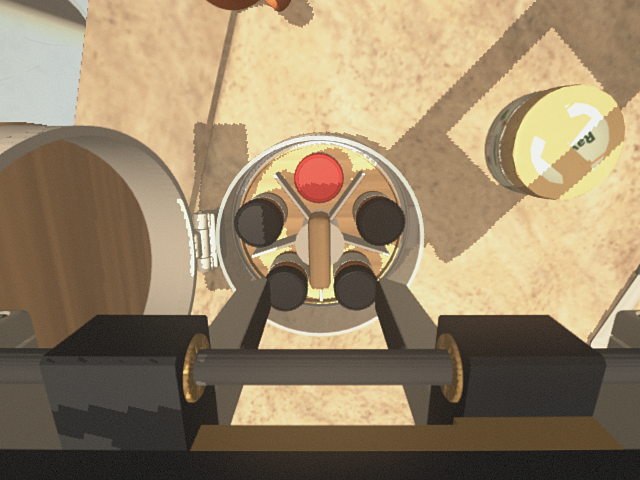

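The wrist view shows the bar vertical at (319,210–288), aligned with the gripper, the red cap at (318,177) and the hinge at (205,241). All are within 2–3 mm of the plan.

Run:
```python
from dr import *
p=arm.camera_params('wrist')
c=at_z(p,(320,234.5),.074);h=at_z(p,(206,241),.0745);k=at_z(p,(319.3,250),.104);v=c-h
print(c,h,k,np.hypot(*v[:2]),np.degrees(np.arctan2(v[1],v[0])))
k1=at_z(p,(320,211),.104);k2=at_z(p,(319,288),.104);print(k1,k2,(k1+k2)/2,np.linalg.norm(k1-k2))
```

```text
[ 0.48935863 -0.09824103  0.074     ] [ 0.52209582 -0.18356969  0.0745    ] [ 0.49280819 -0.09744815  0.104     ] 0.09139312832756112 110.9898073643453
[ 0.46570826 -0.10551293  0.104     ] [ 0.52090866 -0.08879187  0.104     ] [ 0.49330846 -0.0971524   0.104     ] 0.05767735644251207
```

Emit:
play_rows(rows=[0.04, -0.004, 0, 0, 0, 0, -0.2, 0.05, 0, 0, 0, 0, 0, -0.2, 0.05, 0, 0, 0, 0, 0, -0.2, 0.03, 0, 0, 0, 0, 0, -0.2, 0.016, 0, 0, 0, 0, 0, -0.2], newtons=20)

```text
t: 21.48
eef_pos: [0.496, -0.0956, 0.2626]
tool_rot: [2.433, 1.57, 2.742]
contact_force: [0.4, 0.4, -0.3]
gripper_width: 0.0559
```

Emit:
play_rows(rows=[0, 0, 0, 0, 0, 0, -0.2, 0, 0, 0, 0, 0, 0, 1, 0, 0, 0, 0, 0, 0, 1, 0, 0, 0, 0, 0, 0, 1, 0, 0, 0, 0, 0, 0, 1])

```text
t: 22.1
eef_pos: [0.4961, -0.0957, 0.2635]
tool_rot: [-0.743, 1.57, -0.434]
contact_force: [0.6, 0.0, 0.6]
gripper_width: 0.0202
```

Emit:
play_rows(rows=[0, 0, 0, 0, 0, 0, 1, 0, 0, 0, 0, 0, 0, 1, 0, 0, 0, 0, 0, 0, 1, 0, 0, 0, 0, 0, 0, 1, 0, 0, 0, 0, 0, 0, 1])

```text
t: 22.72
eef_pos: [0.496, -0.0956, 0.2634]
tool_rot: [0.404, 1.571, 0.713]
contact_force: [-1.7, 1.9, 4.6]
gripper_width: 0.016
```

Run:
```python
from dr import *
s=arm.state();print(s['eef_pos'],s['qpos'],s['contact_force'],s['ft_torque'],s['gripper_width'])
R=rot(s['tool_rot']).as_matrix();print('jaw heading',np.degrees(np.arctan2(R[1,1],R[0,1])), 'force in jaw dir',R[:,1]@s['contact_force'])
```

```text
[ 0.49603619 -0.09558214  0.26340937] [-4.11553044e-01  3.23655644e-01  1.82846758e+00  1.97536851e-04
  9.89390483e-01 -2.29120941e+00] [-1.6584341   1.8846574   4.57099751] [ 0.43986685  0.0209573  -0.0243327 ] 0.015979736542177013
jaw heading 107.69016177230714 force in jaw dir 2.29981544499566
```

Emit:
play_rows(rows=[0, 0, 0, 0.01, 0, 0, 1, 0, 0, 0, 0.02, 0, 0, 1, 0, 0, 0, 0.02, 0, 0, 1, 0, 0, 0, 0.02, 0, 0, 1, 0, 0, 0, 0.02, 0, 0, 1])

```text
t: 23.35
eef_pos: [0.496, -0.0951, 0.2634]
tool_rot: [1.802, 1.57, 1.541]
contact_force: [0.6, 4.2, 4.9]
gripper_width: 0.016
```

Emit:
play_rows(rows=[0, 0, 0, 0.02, 0, 0, 1, 0, 0, 0, 0.02, 0, 0, 1, 0, 0, 0, 0.02, 0, 0, 1, 0, 0, 0, 0.02, 0, 0, 1, 0, 0, 0, 0.02, 0, 0, 1])

```text
t: 23.98
eef_pos: [0.4962, -0.0948, 0.2634]
tool_rot: [2.07, 1.569, 1.181]
contact_force: [2.2, 7.6, 3.4]
gripper_width: 0.0158
```

Emit:
play_rows(rows=[0, 0, 0, 0.02, 0, 0, 1, 0, 0, 0, 0.02, 0, 0, 1, 0, 0, 0, 0.01, 0, 0, 1, 0, 0, 0, 0.01, 0, 0, 1, 0, 0, 0, 0, 0, 0, 1])

```text
t: 24.6
eef_pos: [0.4965, -0.0947, 0.2634]
tool_rot: [2.175, 1.568, 0.912]
contact_force: [2.4, 7.5, 3.2]
gripper_width: 0.016
```

Run:
```python
from dr import *
s=arm.state();print(s['eef_pos'],s['qpos'],s['contact_force'],s['ft_torque'],s['gripper_width'])
R=rot(s['tool_rot']).as_matrix();print('jaw heading',np.degrees(np.arctan2(R[1,1],R[0,1])))
for cam,z in(('wrist',.072),('top',.072),('scene',.07)):
    p=arm.camera_params(cam);w=arm.get_image(cam);cv2.imwrite(f'pics/{cam}10.png',w);h=cv2.cvtColor(w,cv2.COLOR_BGR2HSV)
    m=(((h[...,0]<6)|(h[...,0]>174))&(h[...,1]>150)&(h[...,2]>80)).astype(np.uint8)
    n,l,st,c=cv2.connectedComponentsWithStats(m)
    for i in range(1,n):
        X=at_z(p,c[i],z);v=X-C
        if st[i,4]>15 and np.hypot(*v[:2])<.1: print(cam,st[i],c[i],X,np.hypot(*v[:2]),np.degrees(np.arctan2(v[1],v[0])))
    print(cam,'pred front',proj(p,[C+f*.052+[0,0,z]]))
```

```text
[ 0.49651046 -0.09465029  0.26340344] [-0.41029963  0.3238175   1.82824074  0.00301763  0.98889727 -0.7197279 ] [2.44061016 7.52818623 3.167054  ] [ 1.08638075 -0.40368322  0.01484751] 0.016016041104979124
jaw heading 17.633862657538327
wrist [ 285  157   75   76 4318] [322.0553497  194.51597962] [ 0.48103578 -0.04541121  0.072     ] 0.051144176590717405 108.18833181775224
wrist pred front [[325.44249954 192.83885249]]
top [371 237  14  14 131] [377.28244275 243.53435115] [ 0.48128295 -0.04375007  0.072     ] 0.052650551996597544 107.36850807826478
top pred front [[377.39923723 243.11501037]]
scene [348 225  13   6  64] [353.96875  227.921875] [ 0.48139126 -0.04302336  0.07      ] 0.05331276370727158 107.0242764904234
scene pred front [[353.78990169 227.70142013]]
```

The red cap is at the front within 1–2 mm in all three cameras. Last, a numeric check of the lid, knife and bystanders against earlier frames.

Run:
```python
from dr import *
R=lambda n:cv2.imread(f'pics/{n}.png')
a,b=R('t8'),R('top10')
d=cv2.absdiff(a,b).max(2); print('lid region change (top, before/after turning)',(d[150:255,428:470]>40).mean())
def hd(t):
    h=cv2.cvtColor(t,cv2.COLOR_BGR2HSV)[200:310,240:310];m=((h[...,1]>130)&(h[...,2]<160)).astype(np.uint8);n,l,st,c=cv2.connectedComponentsWithStats(m);i=1+np.argmax(st[1:,4]);return st[i],c[i]+[240,200]
print('knife handle start/now',hd(R('top0')),hd(b))
g=lambda t:t[...,:].min(2)
for n,t in(('start',R('top0')),('now',b)):
    m=(t[215:275,255:290].min(2)>165).astype(np.uint8);ys,xs=np.nonzero(m);print('blade px',n,len(xs),xs.min()+255,xs.max()+255,ys.min()+215,ys.max()+215)
s0,s1=R('scene0'),R('scene10'); d=cv2.absdiff(s0,s1).max(2)
for n,(x,y,w,h) in dict(bottles=(155,215,105,85),pouch=(210,262,62,92),candle=(280,308,45,68),pot=(358,255,42,38),mug=(422,208,32,38)).items(): print(n,(d[y:y+h,x:x+w]>40).mean().round(3))
s=arm.state();print(s['t'],s['joint_vel'].round(4),s['contact_force'],s['gripper_width'])
```

```text
lid region change (top, before/after turning) 0.33764172335600906
knife handle start/now (array([ 26,  64,   8,  29, 174], dtype=int32), array([269.46551724, 277.8908046 ])) (array([ 27,  64,   8,  29, 179], dtype=int32), array([270.52513966, 277.73743017]))
blade px start 157 269 276 227 262
blade px now 182 270 276 227 262
bottles 0.0
pouch 0.0
candle 0.001
pot 0.165
mug 0.332
24.75 [ 0.0019  0.0005  0.001  -0.0004 -0.0022  0.0019] [2.46100334 7.69041742 3.07859138] 0.0160450134947381
```

Run:
```python
from dr import *
R=lambda n:cv2.imread(f'pics/{n}.png')
def tm(A,B,x,y,w,h,n,r=10):
    res=cv2.matchTemplate(B[y-r:y+h+r,x-r:x+w+r],A[y:y+h,x:x+w],cv2.TM_CCOEFF_NORMED);_,v,_,l=cv2.minMaxLoc(res);print(n,round(v,3),'shift',np.array(l)-r)
t0,t9,t8,tn=R('top0'),R('t9'),R('t8'),R('top10')
tm(t0,t8,424,292,36,34,'mug t8');tm(t0,tn,424,292,36,34,'mug now');tm(t0,tn,316,270,38,38,'pot top now')
s0,sn,s8=R('scene0'),R('scene10'),R('sc8')
tm(s0,sn,422,208,32,38,'mug scene');tm(s0,sn,358,255,42,38,'pot scene')
tm(s8,sn,335,138,25,65,'lid left part',6);tm(s8,sn,372,138,25,65,'lid right',6);tm(s8,sn,340,190,50,16,'lid bottom',6)
tm(t8,tn,425,190,40,70,'lid top',6);tm(t9,tn,425,190,40,70,'lid top 9->now',6)
```

```text
mug t8 0.998 shift [0 0]
mug now 0.519 shift [3 0]
pot top now 0.636 shift [0 0]
mug scene 0.616 shift [0 0]
pot scene 0.837 shift [0 0]
lid left part 0.019 shift [0 4]
lid right 0.583 shift [1 0]
lid bottom 0.466 shift [0 1]
lid top 0.327 shift [4 1]
lid top 9->now 0.532 shift [-6  6]
```

```bash
python3 -c "
from workcell import arm
print(arm.finish_job())"
```

```text
the job is handed in; nothing more can be done
None
```

The job is handed in at about t = 25 s of the 64 s allowed; no verdict was reported.

**What I did:** I prised the lid up with the blade in the slot and swung it open by pushing its underside with the blade tip. I laid the knife back where it had been and turned the carousel about 90° by its bar knob. The gripper is still holding the knob at 20 N.

**Last checks:**
- **Red cap:** three cameras put it about 1–2 mm from the front spot. My estimates of the front direction itself spread from 106.3° to 111°, and at worst that puts the cap about 4 mm off, inside the 9 mm limit.
- **Carousel and arm:** the joint speeds were close to zero and the fingers were closed on the 16 mm bar. A steady sideways force of about 8 N at the wrist remained, most likely from gripping 1–2 mm off the axis.
- **Knife:** flat on the worktop and released, with the handle within about 1 pixel of its starting place in the top view.
- **Lid:** about 99.5° by an overlay on the top picture before the carousel turn. After the turn the arm hid it, so the image comparison was inconclusive. I believe the angle holds, because any touch there could only have pushed the lid further open.
- **Other things:**
  - The bottles, pouch and candle showed no change in the scene view.
  - The pot and mug matched poorly, probably because of the arm's shadow. Their best match showed no shift, except 3 pixels for the mug in the top view. The mug matched its starting place exactly in an earlier frame.

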